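# Slide the hem template out past the ledge end

### The job

Slide the flat dark hem template along the pine wall ledge, pushing it with the fingers, until it sticks out past the ledge's open end (the end on the balcony-door side) just as far as its red line, so that the next person can get hold of it. Leave it lying flat and straight along the ledge with the red line right above the board's end edge and its whole width still on the board; do not lift it, and leave everything else where it stands.

Things in the scene. Friction and masses are not known exactly. Their poses are not given: they have to be found in the camera images.
- ledge: Fixed pine board 280 mm deep (its x), 800 long (its y), 28 thick, top 120 mm above the counter, on brackets against a low tiled half-wall 167 mm high that runs along its far (+x) side and past both ends. Origin on the counter below the board's centre; x points from the open front edge to the half-wall, y along the board to the open balcony-side end. It may be turned a few degrees.
- ledge_end (a point): Point on the top of the pine board, at the middle (across the depth) of its end edge on the balcony-door (+y) side: 400 mm along the ledge's +y from its middle, 120 mm above the counter. Axes as the ledge's. This end is open: nothing beyond it at board height.
- template: Loose flat dark slate-grey laminate plate, 110 mm wide (its x), 260 long (its y), 6 thick, 0.17 to 0.34 kg, ruled across with white lines every 10 mm and one bold red line. Lies flat, roughly lengthwise, at first wholly on the board; too wide for a gripper. Origin: centre of its underside; y points to the leading end (the end nearer the red line).
- red_line (a point): Middle of the red line (5 mm broad, right across the template's width) on the template's top face, 60 mm back from its leading (+y) end.
- tail (a point): Middle of the template's trailing (-y) end edge, on its top face (6 mm above the board), 200 mm behind the red line. At least 120 mm of clear board lies behind it.
- jug: Red plastic measuring jug on the ledge, 135 mm high, 112 mm across the rim, handle on one side. Origin: centre of its foot. Leave alone.
- clapper: Wooden tailor's pressing block on the ledge, 180 x 60 x 34 mm, loose. Origin: centre of its underside. Leave alone.
- thimble: Stainless thimble on the ledge near its back, 20 mm across, 25 mm high. Origin: centre of its mouth rim on the board. Leave alone.
- spool: Blue thread spool with white flanges standing on the ledge near its back, 38 mm across, 48 mm high. Origin: centre of its foot. Leave alone.
- pin_tin: Round pin tin, brass with a green lid, on the ledge near its back, 62 mm across, 26 mm high. Origin: centre of its foot. Leave alone.

How it is judged:
At the end, for the whole second after the job is handed in: The template lies flat and still on the ledge, sticking out past the ledge's open end with the middle of its red line within 7 mm of the board's end edge, its length within 5 degrees of the ledge's length, and its full width on the board (y of red_line in the frame of ledge_end between -0.007 and 0.007 m and angle between the y axis of template and the y axis of ledge, either way round below 0.09 rad and x of template in the frame of ledge between -0.085 and 0.085 m and z of template in the frame of ledge between 0.115 and 0.124 m and angle between template's own z axis and vertical below 0.03 rad and linear speed of template below 0.01 m/s); the robot touches nothing.
It fails at once if the template is lifted, tipped up or knocked off the ledge (z of template in the frame of ledge above 0.13 m or z of template in the frame of ledge below 0.105 m or angle between template's own z axis and vertical above 0.12 rad).
It fails at once if something else is moved from its place by more than 15 mm or tipped over (distance of any of jug, clapper, thimble, spool, pin_tin from where it was at the start of the episode above 0.015 m or angle between any of jug, thimble, spool's own z axis and vertical above 0.3 rad).
It fails at once if the template is pushed with the arm or the gripper's body instead of the fingers (contact force between the arm and template above 1 N).
It also fails if it takes over 40 s, if anything falls off the work surface, if the arm or the gripper's body presses on something with over 40 N, if the wrist force passes 120 N, or if a joint passes its speed limit or range.

### The arm

A 7-joint arm with a two-finger parallel gripper is mounted at the origin on the work surface. World frame = base frame: x ahead of the robot, y to its left, z up, the work surface at z = 0. Lengths are in m, angles in rad, forces in N, time in s.
With the tool pointing down it reaches from about 0.425 to 0.925 m from the base axis. Payload 6.8 kg.
Tool frame: the origin (TCP) lies on the centre line of the jaws, within the pads' length; the fingertips stand 11 mm ahead of it and the grasp point (between the pads) lies 8 mm behind it; z points along the fingers, y is the line along which they close (so a half turn about z gives the same grasp; the last joint's range is limited). The gripper opens to 88 mm and grips with 3 to 60 N. Pads are 20 mm wide; open, the fingers measure 115 mm over their backs; the gripper's body (75 mm by 178 mm) begins 61 mm behind the grasp point.
Start: joints at [-1.218, 0.477, 0.022, 1.555, -0.011, 1.109, -0.083], TCP at [0.3, 0.605, 0.234] pointing down, gripper open.
Joint ranges: [-2.96, 2.96], [-0.34, 2.1], [-1.41, 1.46], [0.24, 2.44], [-1.37, 4.51], [0.17, 1.92], [-2.96, 2.96]. Speed limits (rad/s): [2.39, 2.39, 3.14, 3.14, 3.14, 3.14, 3.14].

### API

Orientations are given as a 3x3 rotation matrix whose columns are the frame's x, y, z axes.
In Python, from plant import env gives the robot as it stands.
- The arm moves only by the tool play_rows, never from a script. Its arguments are lists of equal length, an entry for each row: "xyz": the shift along the tool's x, y, z scaled (see below), a list of three; "dr": the turn, a rotation vector about the tool's x, y, z scaled (see below), a list of three. A call has 1 to 5 rows; each row shifts and turns the commanded pose from where the row before left it, along the tool's axes as they then stand; what a row does not reach is not made up. The controller multiplies each number of a shift by 0.5 m and each number of a turn by 30 degrees. A row lasts 1/8 s, in which the tool goes at most 62.5 mm and 10.7 degrees, less where a joint would pass 70% of its speed; a pose out of reach is approached as far as the arm can. A call with a number of a shift or a turn outside -1 to 1 is refused whole. A call with a gripper value outside its range is refused whole. "grip" is the gripper command: -1 is shut, 1 is fully open, values between are in proportion, set as the call begins (left out, the last holds). The fingers move at their own pace and stop on an object; the grip force is fixed at half the most. Time passes only in rows, so rows that do not move let the fingers close. It gives the time, the measured TCP pose, the force and the opening at its end, in the units of the state.
- env.sense(): the state, without advancing time (a new reading comes with each control period).
- env.get_image(name): name is "scene" or "side" or "wrist"; returns a dict with "color" (400x640x3 uint8, red, green, blue), "intrinsics" (3x3 intrinsics, pixels), "k1" (the pictures are not rectified: a ray, as slopes to the right and down, at radius r is drawn at 1 + k1 r^2 times it, then the intrinsics apply), "R" (3x3) and "t" (3): a world point X has camera coordinates R X + t; the wrist camera has in their place "T_tool_cam" (4x4, takes a point from camera to tool coordinates, whose origin is the TCP and whose axes are the flange's). Camera axes: x right, y down, z forward; pixel columns grow to the right and rows downward; lengths in m; the calibration is good to about 2 mm. A picture is of the moment at which its call begins: read the wrist's pose just before it. There is no depth.
- env.hand_in(): hands the job in, once; it reports no verdict.
Trained networks look in a picture, given as the dict that the camera call returned (one of the last four; its "shot" number tells which), for a name from the list of things; names that differ only in an ending like _2 or _b are one class to them, and where a whole thing is asked for, a point or a joint stands for the part that bears it (a point fixed in the world has none). Each returns a list of dicts, best first, with "confidence" (0 to 1); they miss things now and then, are a little off and sometimes report something else, mostly with a low value. They report only what shows in the picture. A call takes as long as a camera call.
- env.search_frame(picture, label): "box" ([left, top, right, bottom] in pixels, round what is visible of it).
The state is a dict: "time_s": time; "joint_pos": joint angles; "joint_vel": joint speeds; "joint_efforts": joint torques, N m; "ee_pos": TCP position; "tool_rot": TCP orientation; "force": force on the tool from outside, world axes, zero at the start; "wrist_torque": the same for the moment, N m; "width": opening from 0.0 (shut) to 1.0 (fully open).
Only numpy, scipy, OpenCV 4.12 (cv2) and the standard library are available. Lean on these libraries where they do the work, as an engineer would, in place of code of your own. Each camera call takes 0.05 s, during which the arm holds its last target. There are 200 camera calls.

## Working session

There is one attempt and no reset: what is moved stays moved. The work goes in short steps, Python scripts to look and compute and a tool call to move; the robot and the scene stay as the last step left them, time stands still between calls to the robot, and variables do not carry over. Pictures are saved under pics/ and viewed, on a budget of 10 in all, crops included, one or two more only if the job needs it, and the job is handed in when it is done.

Besides the shell and the picture viewer there is one more tool, called after ">>>" as a command line: name --argument value ..., lists and objects as JSON in quotes. play_rows: Moves the arm, as the interface text tells. Shifts and turns lie within -1 to 1; 1 stands for 0.5 m of shift or 30 degrees of turn. Its arguments: {"type":"object","properties":{"xyz":{"type":"array","items":{"type":"array","items":{"type":"number"}}},"dr":{"type":"array","items":{"type":"array","items":{"type":"number"}}},"grip":{"type":"number"}},"required":["xyz","dr"]}

```bash
mkdir -p pics; ls; cat > h.py <<'E'
import numpy as np, cv2
from plant import env
def save(n,name):
    p=env.get_image(n); cv2.imwrite('pics/'+name+'.png',p['color'][:,:,::-1]); return p
def cam(p,s=None):
    if 'R' in p: return np.array(p['R']),np.array(p['t']).ravel()
    T=np.eye(4);T[:3,:3]=s['tool_rot'];T[:3,3]=s['ee_pos']
    C=np.linalg.inv(T@np.array(p['T_tool_cam'])); return C[:3,:3],C[:3,3]
def ray(p,uv,z,s=None):
    R,t=cam(p,s);K=np.array(p['intrinsics']);k=p['k1'];out=[]
    q=cv2.undistortPoints(np.array(uv,float).reshape(-1,1,2),K,np.array([k,0,0,0.]))[:,0]
    C=-R.T@t; D=np.c_[q,np.ones(len(q))]@R
    return C+D*((z-C[2])/D[:,2])[:,None]
def proj(p,X,s=None):
    R,t=cam(p,s);return cv2.projectPoints(np.array(X,float).reshape(-1,1,3),cv2.Rodrigues(R)[0],t,np.array(p['intrinsics']),np.array([p['k1'],0,0,0.]))[0][:,0]
E
python3 - <<'E'
from h import *
s=env.sense();print({k:np.round(v,3) for k,v in s.items()})
for n in ['scene','side','wrist']:
    p=save(n,n+'0')
    print(n,p['k1'],np.round(cam(p,s)[1],2))
    for l in ['template','red_line','ledge','jug','clapper','thimble','spool','pin_tin']:
        r=env.search_frame(p,l)
        if r: print(l,[(np.round(a['box']),round(a['confidence'],2)) for a in r[:2]])
E
```

```text
pics
{'time_s': np.float64(0.0), 'joint_pos': array([-1.218,  0.478,  0.022,  1.556, -0.012,  1.109, -0.083]), 'joint_vel': array([-0.   , -0.001,  0.001,  0.001,  0.   , -0.   , -0.001]), 'joint_efforts': array([-0.0000e+00, -5.8283e+01,  1.5340e+00, -2.7260e+01, -5.4000e-02,
        1.7000e-02,  0.0000e+00]), 'ee_pos': array([0.3  , 0.604, 0.233]), 'tool_rot': array([[-0.896,  0.445, -0.001],
       [ 0.445,  0.896, -0.002],
       [-0.   , -0.002, -1.   ]]), 'force': array([ 0.239, -0.431, -0.217]), 'wrist_torque': array([ 0.05 ,  0.014, -0.025]), 'width': np.float64(0.999)}
scene -0.037047850581514705 [ 0.47 -0.15  1.21]
template [(array([289., 160., 407., 246.]), 0.77)]
red_line [(array([293., 162., 405., 241.]), 0.96), (array([259., 192., 288., 219.]), 0.45)]
ledge [(array([ 91.,  66., 455., 398.]), 0.96), (array([290., 161., 405., 243.]), 0.28)]
jug [(array([176.,  71., 227., 137.]), 0.73)]
clapper [(array([228.,  84., 274., 125.]), 0.97)]
thimble [(array([304., 235., 311., 242.]), 0.6)]
spool [(array([331., 250., 351., 279.]), 0.69)]
pin_tin [(array([260., 193., 288., 218.]), 0.87)]
side -0.023793767786121453 [-0.58  0.16  1.1 ]
template [(array([266., 142., 336., 212.]), 0.7)]
red_line [(array([265., 148., 330., 209.]), 0.62)]
ledge [(array([250.,  61., 592., 399.]), 0.85)]
jug [(array([384., 229., 444., 311.]), 0.94)]
clapper [(array([324., 269., 376., 355.]), 0.88)]
spool [(array([319., 123., 330., 140.]), 0.47)]
pin_tin [(array([386., 230., 440., 314.]), 0.63), (array([343., 168., 366., 189.]), 0.61)]
wrist -0.034488406416388846 [-0.68 -0.03  0.39]
```

View pics/scene0.png

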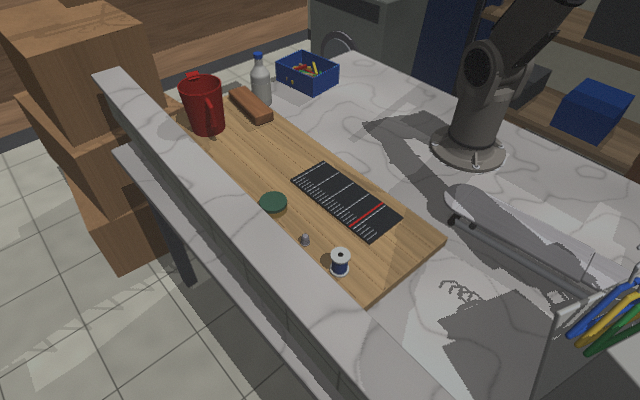

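View pics/side0.png

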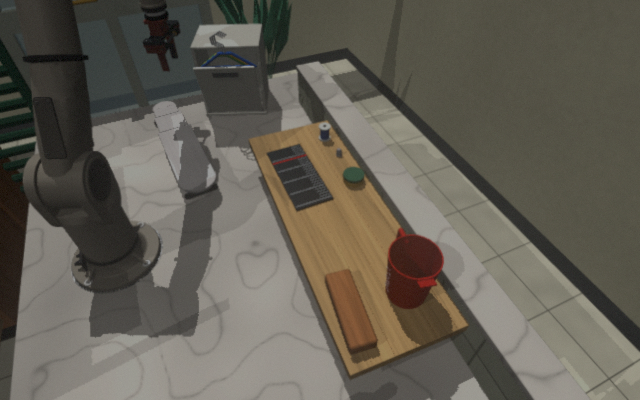

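The scene picture shows the template with corners at about (323,161), (291,180), (371,242) and (403,216), and the red line near (368,215). The board's end edge runs (447,240)–(366,306). The side picture shows the same layout: template around (268,150)–(332,207), end edge at the top, (250,139)–(320,122).

```bash
python3 - <<'E'
from h import *
a=env.get_image('scene');b=env.get_image('side')
f=lambda p,uv,z:print(np.round(ray(p,uv,z)[:,:2],3).tolist())
print('templ');f(a,[(323,161),(291,180),(371,242),(403,216)],.126);f(b,[(332,207),(299,208),(268,149),(297,145)],.126)
print('end');f(a,[(447,238),(366,304)],.12);f(b,[(250,138)],.12)
print('far');f(b,[(350,375),(466,326)],.12)
print('spool,thimble,tin,clapper,jug');f(a,[(340,274),(305,243),(274,212)],.12);f(b,[(324,140),(339,157),(354,182)],.12);f(b,[(327,272),(347,268),(376,345),(355,353)],.154)
for p,n,c in((a,'s',(280,150,460,315)),(b,'d',(240,110,390,220))):
    x0,y0,x1,y1=c
    cv2.imwrite(f'pics/{n}c.png',cv2.resize(p['color'][y0:y1,x0:x1,::-1],None,fx=4,fy=4,interpolation=cv2.INTER_CUBIC)[:600,:800])
E
```

```text
templ
[[0.49, -0.148], [0.595, -0.148], [0.592, 0.107], [0.486, 0.106]]
[[0.576, -0.185], [0.494, -0.152], [0.496, 0.118], [0.586, 0.1]]
end
[[0.461, 0.205], [0.701, 0.194]]
[[0.462, 0.202]]
far
[[0.426, -0.594], [0.696, -0.605]]
spool,thimble,tin,clapper,jug
[[0.691, 0.117], [0.692, 0.015], [0.686, -0.097]]
[[0.677, 0.096], [0.685, 0.0], [0.678, -0.117]]
[[0.472, -0.382], [0.518, -0.391], [0.491, -0.574], [0.447, -0.571]]
```

View pics/sc.png

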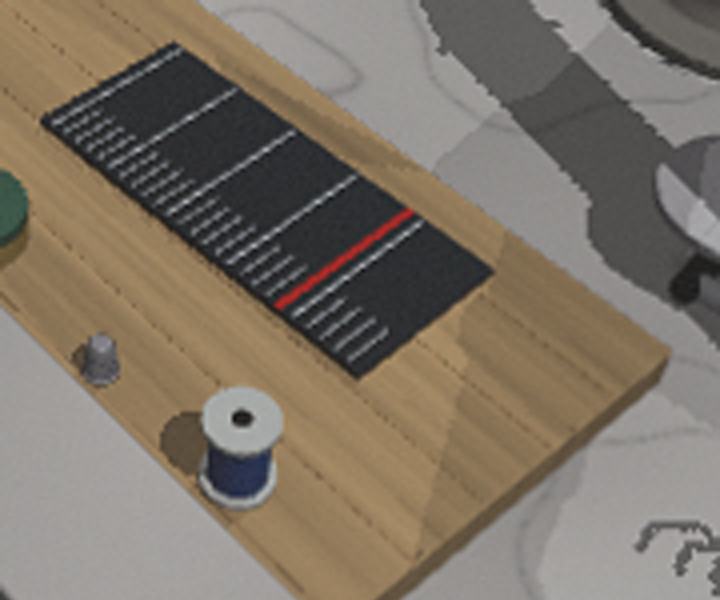

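The crop gives the template corners as (324.5,160.8), (290.5,180.5), (369.5,244.8) and (403.3,217.5), and the red line from (383,203) to (351,226). Next I check for obstacles near the path and turn the tool to match the ledge, with tool x along ledge y.

```bash
python3 - <<'E'
from h import *
a=env.get_image('scene');b=env.get_image('side')
f=lambda p,uv,z:print(np.round(ray(p,uv,z)[:,:2],3).tolist())
f(a,[(324.5,160.8),(290.5,180.5),(369.5,244.8),(403.3,217.5),(383,203),(351,226)],.126)
print('jug');f(a,[(207,133)],.12);f(b,[(407,304)],.12);f(b,[(389,260),(442,260)],.255)
print('box base');f(b,[(207,110),(265,112)],0)
print('box top z.2/.3');f(b,[(195,50),(258,47),(265,25)],.2);f(b,[(195,50),(258,47),(265,25)],.3)
print('iron/hanger');f(a,[(447,190),(455,215),(600,290)],0.0);f(b,[(165,105),(215,185)],0.);f(b,[(165,105),(215,185)],0.15)
E
```

```text
[[0.486, -0.146], [0.597, -0.147], [0.6, 0.11], [0.489, 0.109], [0.489, 0.05], [0.592, 0.049]]
jug
[[0.643, -0.457]]
[[0.609, -0.51]]
[[0.57, -0.466], [0.667, -0.51]]
box base
[[0.385, 0.608], [0.596, 0.498]]
box top z.2/.3
[[0.405, 0.725], [0.638, 0.648], [0.728, 0.837]]
[[0.385, 0.507], [0.585, 0.44], [0.663, 0.603]]
iron/hanger
[[0.209, 0.07], [0.275, 0.139], [0.222, 0.497]]
[[0.233, 0.716], [0.315, 0.164]]
[[0.239, 0.462], [0.307, 0.0]]
```

>>> play_rows --xyz '[[0,0,-0.08],[0,0,0],[0,0,0],[0,0,0],[0,0,0]]' --dr '[[0,0,0.315],[0,0,0.315],[0,0,0.315],[0,0,0.315],[0,0,0.315]]' --grip 0.36

```text
time_s: 2.17
ee_pos: [0.3001, 0.6046, 0.2737]
tool_rot: [[-0.276, 0.961, -0.0], [0.961, 0.276, 0.0], [0.0, -0.0, -1.0]]
force: [-0.6, 0.7, -0.4]
width: 0.678
```

>>> play_rows --xyz '[[0,0,0],[0,0,0],[0,0,0]]' --dr '[[0,0,0.315],[0,0,0.315],[0,0,0]]'

```text
time_s: 2.55
ee_pos: [0.3, 0.6047, 0.2736]
tool_rot: [[0.043, 0.999, 0.0], [0.999, -0.043, -0.0], [-0.0, 0.0, -1.0]]
force: [1.4, 0.4, -0.6]
width: 0.68
```

Path clear if I go high first; the hanger box sits at x > 0.385, y > 0.45, and the jug is far from the tail. I lift, then go diagonally to behind the tail.

>>> play_rows --xyz '[[0,0,-0.1],[0,0,-0.1],[0,0,-0.1],[-0.11,0.038,0],[-0.11,0.038,0]]' --dr '[[0,0,0],[0,0,0],[0,0,0],[0,0,0],[0,0,0]]'

```text
time_s: 3.18
ee_pos: [0.3336, 0.4921, 0.4242]
tool_rot: [[0.04, 0.999, 0.001], [0.999, -0.04, 0.001], [0.001, 0.001, -1.0]]
force: [1.5, -0.1, 0.6]
width: 0.681
```

>>> play_rows --xyz '[[-0.11,0.038,0],[-0.11,0.038,0],[-0.11,0.038,0],[-0.11,0.038,0],[-0.11,0.038,0]]' --dr '[[0,0,0],[0,0,0],[0,0,0],[0,0,0],[0,0,0]]'

```text
time_s: 3.8
ee_pos: [0.4162, 0.212, 0.424]
tool_rot: [[0.041, 0.999, 0.001], [0.999, -0.041, 0.001], [0.001, 0.001, -1.0]]
force: [0.7, 1.1, -0.5]
width: 0.674
```

>>> play_rows --xyz '[[-0.11,0.038,0],[-0.11,0.038,0],[-0.11,0.038,0],[-0.11,0.038,0],[-0.11,0.038,0]]' --dr '[[0,0,0],[0,0,0],[0,0,0],[0,0,0],[0,0,0]]'

```text
time_s: 4.42
ee_pos: [0.4986, -0.0669, 0.4241]
tool_rot: [[0.04, 0.999, 0.001], [0.999, -0.04, 0.001], [0.001, 0.001, -1.0]]
force: [0.9, 0.9, -0.5]
width: 0.68
```

>>> play_rows --xyz '[[-0.11,0.038,0],[-0.11,0.038,0],[0,0,0],[0,0,0]]' --dr '[[0,0,0],[0,0,0],[0,0,0],[0,0,0]]'

```text
time_s: 4.92
ee_pos: [0.5315, -0.1762, 0.4234]
tool_rot: [[0.043, 0.999, -0.001], [0.999, -0.043, 0.0], [0.0, -0.001, -1.0]]
force: [0.2, 0.4, -0.5]
width: 0.679
```

```bash
python3 - <<'E'
from h import *
s=env.sense();print(s['ee_pos'],s['joint_pos'].round(2) if hasattr(s['joint_pos'],'round') else s['joint_pos']);p=save('wrist','w1')
print(env.search_frame(p,'template')[:1])
E
```

```text
[ 0.53154025 -0.176249    0.4234439 ] [-0.58  0.22  0.97  1.6  -0.18  1.42  0.37]
[{'box': [277.0, 0.0, 368.1, 154.4], 'confidence': 0.94}]
```

View pics/w1.png

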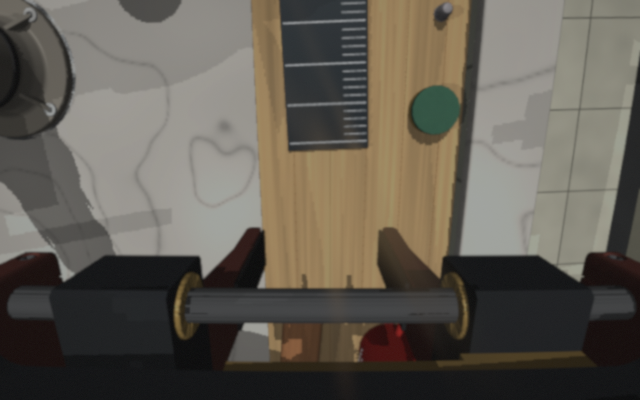

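The wrist view shows the tail edge at (289,151)–(368,148) centred ahead of the fingers, the front board edge from (252,0) to (262,200), and the tin at (436,110).

```bash
python3 - <<'E'
from h import *
s=env.sense();p=env.get_image('wrist')
print('tail',ray(p,[(289,151),(368,148),(281,5),(368,5)],.126,s).round(4).tolist())
print('board front',ray(p,[(252,3),(261,200)],.12,s).round(4).tolist())
E
```

```text
tail [[0.49, -0.1511, 0.126], [0.5979, -0.1514, 0.126], [0.4914, 0.0303, 0.126], [0.5995, 0.0259, 0.126]]
board front [[0.4544, 0.0362, 0.12], [0.4445, -0.2199, 0.12]]
```

>>> play_rows --xyz '[[-0.048,0.025,0],[0,0,0.11],[0,0,0.11],[0,0,0.11],[0,0,0.11]]' --dr '[[0,0,0],[0,0,0],[0,0,0],[0,0,0],[0,0,0]]'

```text
time_s: 5.7
ee_pos: [0.5435, -0.1989, 0.2024]
tool_rot: [[0.041, 0.999, 0.001], [0.999, -0.041, 0.001], [0.001, 0.001, -1.0]]
force: [0.5, -0.1, -0.6]
width: 0.682
```

>>> play_rows --xyz '[[0,0,0.08],[0,0,0.04],[0,0,0.01],[0,0,0],[0,0,0]]' --dr '[[0,0,0],[0,0,0],[0,0,0],[0,0,0],[0,0,0]]'

```text
time_s: 6.32
ee_pos: [0.544, -0.2013, 0.1401]
tool_rot: [[0.044, 0.999, 0.003], [0.999, -0.044, -0.0], [-0.0, 0.003, -1.0]]
force: [-0.7, 0.1, 0.2]
width: 0.678
```

>>> play_rows --xyz '[[0,0,0.007],[0,0,0.006],[0,0,0],[0,0,0]]' --dr '[[0,0,0],[0,0,0],[0,0,0],[0,0,0]]'

```text
time_s: 6.82
ee_pos: [0.543, -0.201, 0.1321]
tool_rot: [[0.045, 0.999, -0.0], [0.999, -0.045, 0.0], [0.0, -0.0, -1.0]]
force: [-0.5, -0.3, 0.3]
width: 0.677
```

>>> play_rows --xyz '[[0.04,0,0],[0.03,0,0],[0.025,0,0],[0.025,0,0],[0.025,0,0]]' --dr '[[0,0,0],[0,0,0],[0,0,0],[0,0,0],[0,0,0]]'

```text
time_s: 7.45
ee_pos: [0.5462, -0.128, 0.1322]
tool_rot: [[0.045, 0.999, 0.0], [0.999, -0.045, -0.0], [-0.0, 0.0, -1.0]]
force: [0.3, -2.6, -1.1]
width: 0.681
```

>>> play_rows --xyz '[[0.03,0,0],[0.03,0,0],[0.03,0,0],[0.03,0,0],[0.02,0,0]]' --dr '[[0,0,0],[0,0,0],[0,0,0],[0,0,0],[0,0,0]]'

```text
time_s: 8.07
ee_pos: [0.5495, -0.0575, 0.1321]
tool_rot: [[0.044, 0.999, -0.0], [0.999, -0.044, 0.0], [0.0, -0.0, -1.0]]
force: [-0.2, -2.6, 0.0]
width: 0.678
```

>>> play_rows --xyz '[[0.02,0,0],[0.01,0,0],[0,0,0],[0,0,0]]' --dr '[[0,0,0],[0,0,0],[0,0,0],[0,0,0]]'

```text
time_s: 8.57
ee_pos: [0.55, -0.0437, 0.1321]
tool_rot: [[0.045, 0.999, -0.0], [0.999, -0.045, 0.0], [0.0, -0.0, -1.0]]
force: [-0.4, 0.4, 0.2]
width: 0.675
```

```bash
cat > look.py <<'E'
from h import *
import sys
n=sys.argv[1];s=env.sense();print(np.round(s['ee_pos'],4))
def crop(p,c,f): 
    x0,y0,x1,y1=c;return cv2.resize(p['color'][y0:y1,x0:x1,::-1],None,fx=f,fy=f,interpolation=cv2.INTER_CUBIC)
a=env.get_image('scene');b=env.get_image('side');w=env.get_image('wrist')
cv2.imwrite(f'pics/{n}.png',np.vstack([np.hstack([crop(a,(330,190,455,315),3.2)[:400],crop(b,(240,105,365,230),3.2)[:400]]),np.hstack([crop(w,(200,0,500,75),2.667)])]))
E
python3 look.py m1
```

```text
[ 0.55   -0.0437  0.1321]
```

View pics/m1.png

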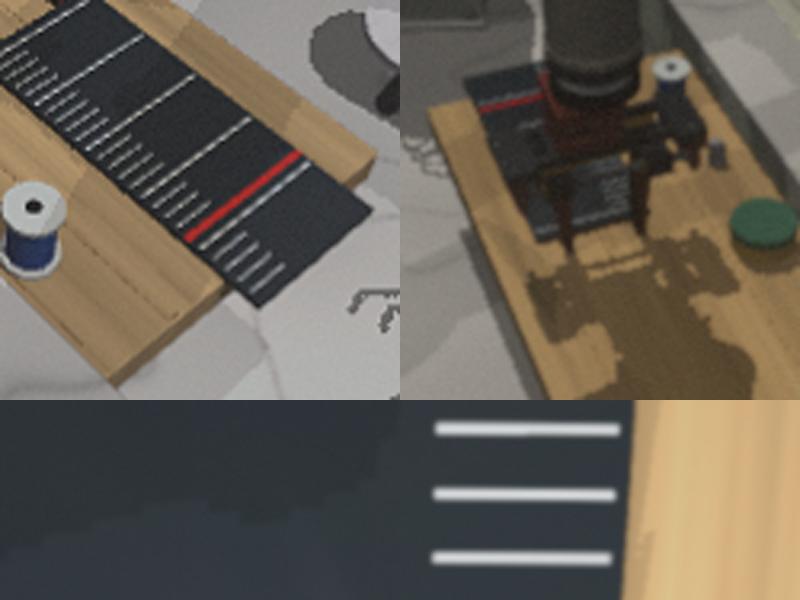

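The composite shows the red line (crop (189,238)–(300,155)) still short of the end edge ((375,155)–(112,375)), with the template flat and aligned. Next is the remaining distance.

```bash
cat > gap.py <<'E'
from h import *
def gap(p,red,edge):
    r=ray(p,red,.126)[:,:2];e=ray(p,edge,.12)[:,:2]
    y=np.array([.0435,.999]);x=np.array([.999,-.0435])
    print('red',r.round(4).tolist(),'edge',e.round(4).tolist())
    d=e[1]-e[0];n=np.array([-d[1],d[0]])/np.hypot(*d);n*=np.sign(n[1])
    print('gap fit-normal',((e[0]-r)@n).round(4),'gap fixed-axis',((e[0]-r)@y).round(4),((e[1]-r)@y).round(4),'edge mid x off',(r.mean(0)-e.mean(0))@x)
E
python3 - <<'E'
from gap import *
a=env.get_image('scene')
f=lambda l:np.array(l)/3.2+[330,190]-.34
gap(a,f([(189,238),(300,155)]),f([(375,155),(112,375)]))
b=env.get_image('side')
c=lambda p,q:cv2.resize(p['color'][q[1]:q[3],q[0]:q[2],::-1],(400,400),interpolation=cv2.INTER_CUBIC)
E
```

```text
red [[0.607, 0.1672], [0.5031, 0.1737]] edge [[0.4613, 0.2052], [0.7072, 0.1965]]
gap fit-normal [0.0328 0.0299] gap fixed-axis [0.0315 0.0296] [0.0336 0.0317] edge mid x off -0.027804339155188828
```

>>> play_rows --xyz '[[0.014,0,0],[0.014,0,0],[0.012,0,0],[0.006,0,0],[0,0,0]]' --dr '[[0,0,0],[0,0,0],[0,0,0],[0,0,0],[0,0,0]]'

```text
time_s: 9.45
ee_pos: [0.551, -0.0199, 0.1321]
tool_rot: [[0.044, 0.999, -0.0], [0.999, -0.044, 0.001], [0.001, -0.0, -1.0]]
force: [-0.0, 0.2, 0.2]
width: 0.679
```

```bash
python3 - <<'E'
from h import *
s=env.sense();print(np.round(s['ee_pos'],4))
c=lambda p,q,w,h:cv2.resize(p['color'][q[1]:q[3],q[0]:q[2],::-1],(w,h),interpolation=cv2.INTER_CUBIC)
a=env.get_image('scene');b=env.get_image('side')
cv2.imwrite('pics/m2.png',np.hstack([c(a,(355,215,455,315),600,600),c(b,(240,105,290,255),200,600)]))
E
```

```text
[ 0.551  -0.0199  0.1321]
```

View pics/m2.png

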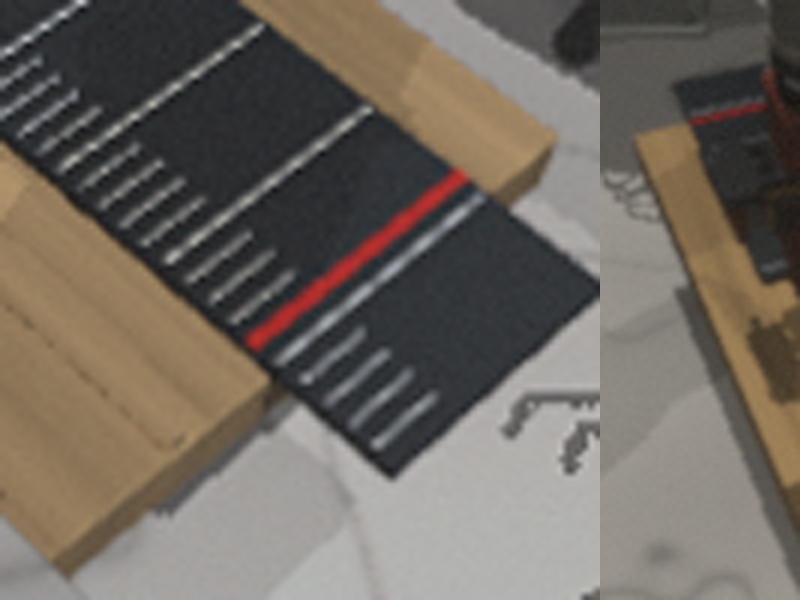

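The picture shows red line (463,176)–(255,342) and the top end edge (555,136)–(62,553) at 6x; a few mm remain.

```bash
python3 - <<'E'
from gap import *
a=env.get_image('scene')
f=lambda l:np.array(l)/6+[355,215]-.42
gap(a,f([(255,342),(463,176)]),f([(555,136),(62,553)]))
gap(a,f([(255,342),(463,176)]),f([(555,136),(270,378)]))
E
```

```text
red [[0.6085, 0.1895], [0.5028, 0.1946]] edge [[0.4589, 0.2042], [0.7067, 0.1967]]
gap fit-normal [0.0101 0.0082] gap fixed-axis [0.0081 0.0076] [0.0114 0.0109] edge mid x off -0.026822890644926056
red [[0.6085, 0.1895], [0.5028, 0.1946]] edge [[0.4589, 0.2042], [0.6117, 0.1996]]
gap fit-normal [0.0102 0.0082] gap fixed-axis [0.0081 0.0076] [0.0102 0.0097] edge mid x off 0.020683741568513252
```

>>> play_rows --xyz '[[0.006,0,0],[0.006,0,0],[0.004,0,0],[0,0,0],[0,0,0]]' --dr '[[0,0,0],[0,0,0],[0,0,0],[0,0,0],[0,0,0]]'

```text
time_s: 10.22
ee_pos: [0.5515, -0.0123, 0.1322]
tool_rot: [[0.044, 0.999, 0.0], [0.999, -0.044, 0.0], [0.0, -0.0, -1.0]]
force: [0.9, 0.3, -1.1]
width: 0.681
```

>>> play_rows --xyz '[[-0.03,0,0],[-0.03,0,0],[0,0,-0.1],[0,0,-0.1],[0,0,0]]' --dr '[[0,0,0],[0,0,0],[0,0,0],[0,0,0],[0,0,0]]'

```text
time_s: 10.85
ee_pos: [0.5521, -0.0447, 0.2356]
tool_rot: [[0.047, 0.999, 0.007], [0.999, -0.047, 0.001], [0.001, 0.007, -1.0]]
force: [-0.4, 0.2, -0.7]
width: 0.676
```

```bash
python3 - <<'E'
from h import *
s=env.sense();print(np.round(s['ee_pos'],4))
c=lambda p,q,w,h:cv2.resize(p['color'][q[1]:q[3],q[0]:q[2],::-1],(w,h),interpolation=cv2.INTER_CUBIC)
a=env.get_image('scene');b=env.get_image('side');w=env.get_image('wrist')
cv2.imwrite('pics/m3.png',np.vstack([np.hstack([c(a,(375,225,455,305),400,400),c(b,(240,110,300,170),400,400)]),c(w,(160,0,560,100),800,200)]))
E
```

```text
[ 0.5521 -0.0447  0.2356]
```

View pics/m3.png

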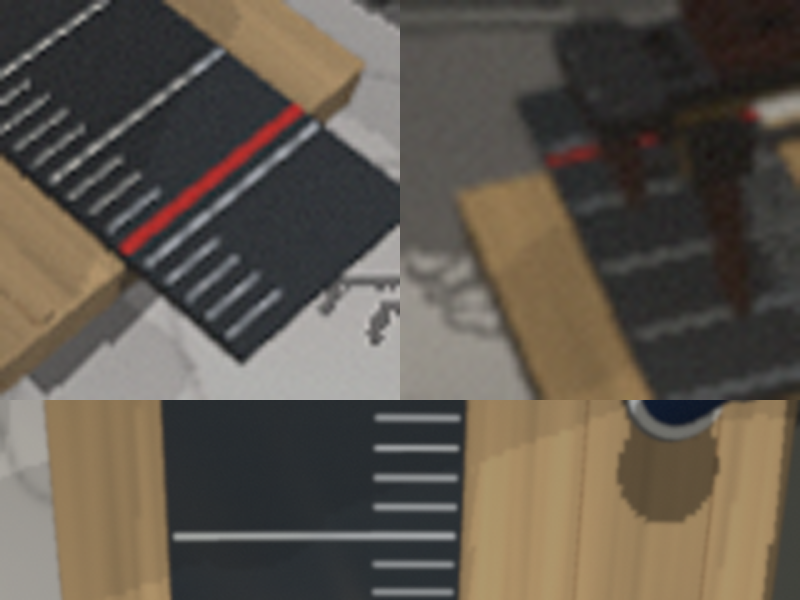

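Red line and edge nearly coincide: in the scene crop, red (296,110)–(127,246) and edge (362,66)–(128,268). I'll check from overhead with the wrist camera.

>>> play_rows --xyz '[[0,0,-0.12],[0,0,-0.12],[0.1,0,-0.1],[0.12,0,0],[0.12,0,0]]' --dr '[[0,0,0],[0,0,0],[0,0,0],[0,0,0],[0,0,0]]'

```text
time_s: 11.62
ee_pos: [0.557, 0.1229, 0.3955]
tool_rot: [[0.045, 0.999, -0.001], [0.999, -0.045, 0.0], [0.0, -0.001, -1.0]]
force: [0.3, -1.0, -0.4]
width: 0.68
```

>>> play_rows --xyz '[[0,0,0],[0,0,0],[0,0,0]]' --dr '[[0,0,0],[0,0,0],[0,0,0]]'

```text
time_s: 12.0
ee_pos: [0.5573, 0.1192, 0.3959]
tool_rot: [[0.048, 0.999, -0.001], [0.999, -0.048, -0.001], [-0.001, -0.001, -1.0]]
force: [-0.4, -0.7, 0.0]
width: 0.681
```

```bash
python3 - <<'E'
from gap import *
s=env.sense();print(np.round(s['ee_pos'],4))
w=env.get_image('wrist')
print(proj(w,[(.46,.204,.12),(.6,.198,.12),(.55,.2,.12)],s).round())
cv2.imwrite('pics/w2.png',cv2.resize(w['color'][0:200,220:480,::-1],(780,600),interpolation=cv2.INTER_CUBIC))
a=env.get_image('scene')
f=lambda l:np.array(l)/5+[375,225]-.4
gap(a,f([(127,246),(296,110)]),f([(362,66),(128,268)]))
E
```

```text
[0.5573 0.1192 0.3959]
[[240. 106.]
 [351. 106.]
 [311. 106.]]
red [[0.6082, 0.1966], [0.5053, 0.2016]] edge [[0.4603, 0.2049], [0.6119, 0.2013]]
gap fit-normal [0.0048 0.0022] gap fixed-axis [0.0019 0.0013] [0.0049 0.0043] edge mid x off 0.020803500775744797
```

View pics/w2.png

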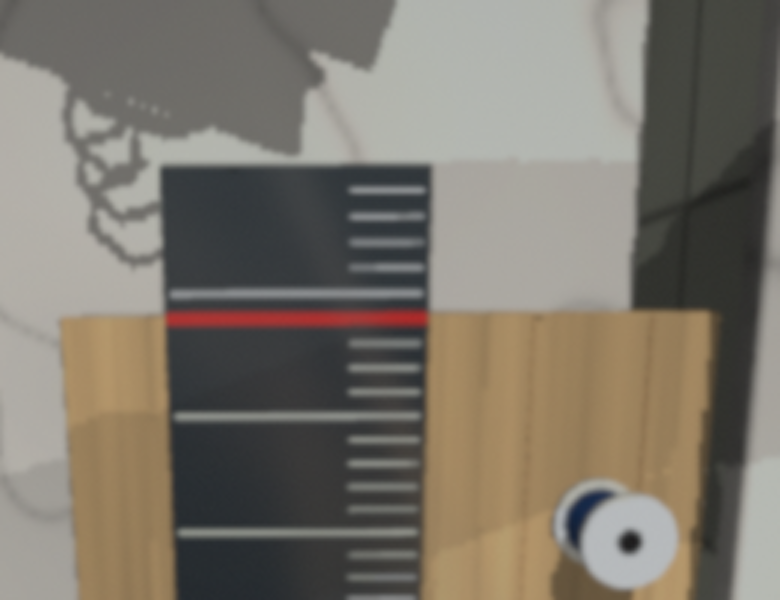

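From overhead, the red line (rows 319–318 at 3x) lies on the end edge (row 319 on the left, 311 on the right), with the full width on the board.

```bash
python3 - <<'E'
from gap import *
import gap as g
s=env.sense();w=env.get_image('wrist')
f=lambda l:np.array(l)/3+[220,0]-.33
r=ray(w,f([(167,319),(427,318)]),.126,s);e=ray(w,f([(63,319),(712,312)]),.12,s);b=ray(w,f([(63,325),(78,590)]),.12,s);t=ray(w,f([(162,168),(176,590)]),.126,s)
print(r.round(4).tolist(),e.round(4).tolist(),b.round(4).tolist(),t.round(4).tolist())
d=e[1]-e[0];m=r.mean(0);k=(m[0]-e[0,0])/d[0];print('gap',e[0,1]+k*d[1]-m[1])
R,tt=cam(w,s)
E
```

```text
[[0.5054, 0.2026, 0.126], [0.6131, 0.1979, 0.126]] [[0.4608, 0.2051, 0.12], [0.7342, 0.1954, 0.12]] [[0.4606, 0.2026, 0.12], [0.4551, 0.0877, 0.12]] [[0.508, 0.2612, 0.126], [0.5001, 0.0871, 0.126]]
gap 0.001338369929735489
```

Overhead gap is 1.3 mm and scene gap about 2–4 mm, both within 7 mm, and the template is aligned with the ledge. I'm handing in.

```bash
python3 -c "
from plant import env
print(env.hand_in())"
```

```text
the job is handed in; nothing more can be done
None
```

I pushed the template along the ledge from behind with both fingertips, about 150 mm in total. I then backed the fingers off, lifted clear, and handed in at about 12 s of the 40 s allowed; no verdict was reported.

- **Red line:** the overhead wrist view put it about 1.3 mm short of the board's end edge. The scene camera gave 1 to 5 mm short, depending on which edge points I used. Both are within the 7 mm limit, though they don't agree exactly.
- **Alignment:** the template lies flat and within about 1° of the ledge's length. Its full width is on the board, roughly 45 mm in from the front edge.
- **Force:** the wrist force stayed below 3 N at every reading, taken at the end of each move.
- **Other items:** nothing else looked disturbed along the path. I did not re-measure the jug, clapper, thimble, spool or pin tin at the end.

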